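# Lock the lid catches of a food carrier

## Task

The insulated food carrier on the counter is packed and its lid is on, but the spring catches at its two ends still stand open. Push each catch lever over and down until it snaps into lock against the end of the carrier, both of them, in whichever order you like. Only push the levers: do not raise the lid, and leave the tape roll on the lid and the bottle and the shaker beside the carrier where they are.

Things in the scene. Friction and masses are not known exactly. Their poses are not given: they have to be found in the camera images.
- carrier: insulated food-pan carrier of slate-grey plastic, standing firmly on the counter; 235 (x) by 380 (y) by 260 mm high with its lid; origin at the centre of its underside, z up. Lid and body meet 215 mm up. A steel catch at the middle of each 235 mm wide end (+y end: left, -y end: right); a carrying handle lies flat on each end, 55 to 110 mm up, standing out 13 mm
- catch_left (a joint): angle of the left lever (rad). 0: wide open, sloping 40 degrees above level, outward from the end; grows as it turns outward and down: level at 0.70, dead point 2.05, locked at its stop 2.27 (hanging straight down). Stays put up to about 0.95; from 1.05 a spring resists (at most 9 N at the push point, near 1.5) and throws it back to about 0.95 if let go; past 2.10 it snaps to 2.27 by itself
- catch_right (a joint): angle of the right catch lever, same meaning and same behaviour as catch_left
- catch_left_pivot (a point): fixed point on the carrier: the middle of the left lever's hinge axis, 197 mm up and 10 mm outside the carrier's +y end face (200 mm from the middle). The axis is level, along the carrier's x
- catch_right_pivot (a point): the same for the right lever, at the -y end
- catch_left_pad (a point): where a finger pushes the left lever: middle of its outer face (turned up when open, away from the carrier when locked), 48 mm from the hinge axis along the lever, 8.5 mm to the outer side of the axis. The lever is a steel strip 36 mm wide, reaching 66 mm from the axis; from 55 mm on a thumb lip bends 6 mm to the outer side. A wire loop 46 mm wide joins it to the lid's hook
- catch_right_pad (a point): the same point on the right lever
- tape_roll: roll of brown packing tape lying flat on the carrier's lid: ring 104 mm across, 48 mm high; origin at the centre of its underside
- sauce_bottle: yellowish sauce bottle with a narrow neck, 62 mm across, 190 mm high, standing on the counter; origin at the centre of its underside
- shaker: metal seasoning shaker, 70 mm across, 107 mm high, standing on the counter; origin at the centre of its underside
- lid (a joint): height of the loose lid above its seat on the carrier (m): 0 = down on its seat, as at the start. It is a slab 241 by 380 by 45 mm, 1.3 kg, its top 260 mm above the counter; it would lift straight up if pried

How it is judged:
By the outcome, as a careful person would: the job done as asked, in the order asked, and still so for the second after the job is handed in, with the robot touching nothing.
It also fails if it takes over 54 s, if anything falls off the work surface, if the arm or the gripper's body presses on something with over 40 N, if the wrist force passes 120 N, or if a joint passes its speed limit or range.

## Robot

A 6-joint arm with a two-finger parallel gripper is mounted at the origin on the work surface. World frame = base frame: x ahead of the robot, y to its left, z up, the work surface at z = 0. Lengths are in m, angles in rad, forces in N, time in s.
With the tool pointing down it reaches from about 0.325 to 0.9 m from the base axis. Payload 3.5 kg.
Tool frame: the origin (TCP) lies between the finger pads; the fingertips stand ctrl.finger_overhang ahead of it and the grasp point (between the pads) lies 8 mm behind it (ctrl.finger_overhang is the distance from the TCP to the fingertips, in m); x points along the fingers, y is the direction in which the jaws open and shut, and the axes are right-handed (so a half turn about x gives the same grasp; the last joint's range is limited). The gripper opens to 85 mm and grips with 20 to 120 N. Pads are 22 mm wide; open, the fingers measure 114 mm over their backs; the gripper's body (76 mm by 85 mm) begins 54 mm behind the grasp point. The pads swing forward as they close: fully open they stand 13 mm farther back than shut.
Start: joints at [1.013, 0.276, -0.026, 1.268, 0, 1.467], TCP at [0.275, 0.561, 0.242] pointing down, gripper open.
Joint ranges: [-3.12, 3.12], [-0.85, 1.88], [-1.08, 1.24], [-1.95, 2.15], [-1.57, 1.53], [-3.14, 3.14]. Speed limits (rad/s): [2.57, 2.57, 3.14, 3.14, 3.14, 3.14].

## Interface

Orientations are given as a unit quaternion [w, x, y, z].
In Python, from bench import sensors, optics, ctrl gives the robot as it stands.
- The arm moves only by the shell command python3 -m pendant 'ROWS' [OPENING] [FORCE]. ROWS is JSON, one flat list of numbers, 6 for each row, row after row: the shift along the world's x, y, z in units of 40 mm (1.0 is 40 mm), then the turn, a rotation vector about the world's x, y, z in units of 8 degrees (1.0 is 8 degrees). A call has exactly 5 rows; each row is the pose to reach, as a shift and turn from the pose commanded when the call began; what a row does not reach only later rows make up. A row lasts 1/8 s, in which the tool goes at most 62.5 mm and 10.7 degrees, less where a joint would pass 70% of its speed; a pose out of reach is approached as far as the arm can. A call with a gripper value outside its range is refused whole. OPENING is the opening in per cent of the stroke, from 0 (shut) to 100 (fully open), set as the call begins (- or left out, the last holds). The fingers move at their own pace and stop on an object; FORCE is the grip in N (left out, the last holds). Time passes only in rows, so rows that repeat a pose let the fingers close, or fill a call up. It gives the time, the measured TCP pose, the force and the opening at its end, in the units of the state.
- sensors.observe(): the state, without advancing time (a new reading comes with each control period).
- optics.camera(name): name is "scene" or "top" or "wrist"; returns the picture (420x560x3 uint8, red, green, blue); there is no depth.
- optics.camera_params(name): a dict with "mtx" (3x3 intrinsics, pixels), "R" (3x3) and "t" (3): a world point X has camera coordinates R X + t. Camera axes: x right, y down, z forward; pixel columns grow to the right and rows downward; lengths in m; the calibration is good to about 2 mm. A picture is of the moment at which its call begins: read the wrist's pose just before it. camera_params takes no time and is no camera call; for the wrist camera it gives the pose at the moment of the call.
- ctrl.job_done(): hands the job in, once; it reports no verdict.
The state is a dict: "time": time; "joint_pos": joint angles; "joint_velocities": joint speeds; "joint_torque": joint torques, N m; "tool_pos": TCP position; "tool_rot": TCP orientation; "ft_force": force on the tool from outside, world axes, zero at the start; "moment": the same for the moment, N m; "opening": finger opening in m.
Only numpy, scipy, OpenCV 4.12 (cv2) and the standard library are available. Lean on these libraries where they do the work, as an engineer would, in place of code of your own. Each camera call takes 0.05 s, during which the arm holds its last target. There are 200 camera calls.

## Working session

There is one attempt and no reset: what is moved stays moved. The work goes in short steps, Python scripts to look and compute and a shell command to move; the robot and the scene stay as the last step left them, time stands still between calls to the robot, and variables do not carry over. Pictures are saved under pics/ and viewed, about 8 in all and at most 12, crops included, and the job is handed in when it is done.

```bash
mkdir -p pics; ls; python3 - <<'E'
from bench import sensors, optics, ctrl
import cv2,numpy as np
np.set_printoptions(precision=4,suppress=True)
s=sensors.observe();print(s['time'],s['tool_pos'],s['tool_rot'],s['opening'],ctrl.finger_overhang)
for n in ("scene","top"):
    im=optics.camera(n);cv2.imwrite(f"pics/{n}0.png",im[:,:,::-1])
    p=optics.camera_params(n);print(n,p['mtx'],p['R'],p['t'])
E
```

```text
pics
0.0 [0.2742 0.5608 0.2412] [ 0.6887  0.1587  0.6891 -0.1602] 0.08525987665720756 0.011
scene [[492.286    0.     271.0085]
 [  0.     492.286  208.3156]
 [  0.       0.       1.    ]] [[ 0.6173  0.7867 -0.0117]
 [ 0.6757 -0.5377 -0.5042]
 [-0.4029  0.3033 -0.8635]] [-0.3867 -0.3183  1.3942]
top [[401.1619   0.     278.9379]
 [  0.     401.1619 213.7754]
 [  0.       0.       1.    ]] [[-0.0132 -0.9999  0.0014]
 [-0.9906  0.0129 -0.1358]
 [ 0.1358 -0.0031 -0.9907]] [0.0379 0.6429 0.9479]
```

View pics/scene0.png

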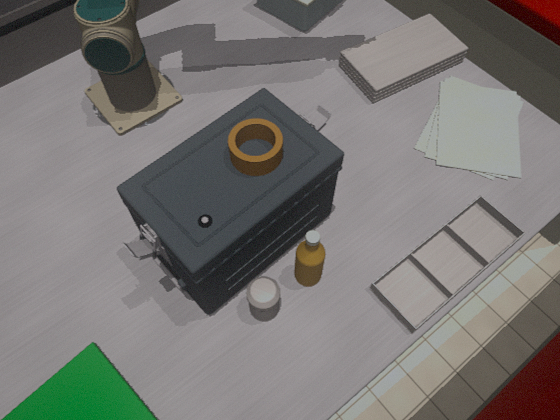

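View pics/top0.png

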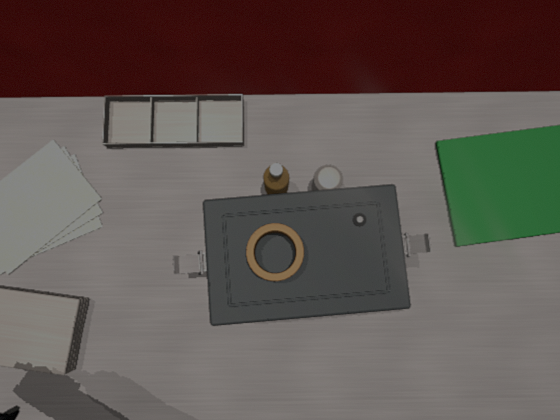

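The top view shows the lid corners near (205,199), (395,186), (408,308) and (212,323). The catches are at about (190,263) on the left and (417,244) on the right, both open. I'll fit the carrier pose next.

```bash
cat > h.py <<'E'
import numpy as np,cv2
from bench import sensors,optics,ctrl
from scipy.optimize import least_squares
np.set_printoptions(precision=4,suppress=True)
def proj(p,X):
    c=np.atleast_2d(X)@np.array(p['R']).T+p['t']; q=c@np.array(p['mtx']).T; return q[:,:2]/q[:,2:]
def C(pose,L):
    x,y,a=pose;c,s=np.cos(a),np.sin(a);L=np.atleast_2d(L)
    return np.c_[x+c*L[:,0]-s*L[:,1],y+s*L[:,0]+c*L[:,1],L[:,2]]
def ray(p,uv,z):
    R=np.array(p['R']);o=-R.T@p['t'];d=R.T@np.linalg.solve(p['mtx'],[*uv,1]);return o+d*(z-o[2])/d[2]
E
python3 - <<'E'
from h import *
T=optics.camera_params('top');S=optics.camera_params('scene')
im=cv2.imread('pics/top0.png')
L=np.array([[.1205,.19,.26],[.1205,-.19,.26],[-.1205,-.19,.26],[-.1205,.19,.26]])
uv=np.array([[205,198],[395,185],[409,309],[211,324]])
uvs=np.array([[203,0]]) 
sc=np.array([[343,156],[210,270],[120,189],[264,93]]) # +x+y,+x-y,-x-y,-x+y
f=lambda q:np.r_[(proj(T,C(q,L))-uv).ravel(),(proj(S,C(q,L))-sc).ravel()]
for g in (lambda q:f(q)[:8],f):
    r=least_squares(g,[.5,0,0],x_scale=[.1,.1,.1]);print(r.x,r.fun)
q=r.x
a=0.0
def pad(sgn,th,d=.048,h=.0085):
    e=np.radians(40)-th
    return [0,sgn*(.2+d*np.cos(e)+h*np.sin(e)),.197+d*np.sin(e)+h*np.cos(e)]
for n,s in(('L',1),('R',-1)):
    print(n,'pivot',C(q,[0,s*.2,.197]))
    for th in(0,.3,.7,.95,1.5,2.05,2.27):P=C(q,pad(s,th));print(th,P,proj(T,P),proj(S,P))
print('tape',ray(T,(275,252),.308),'bottle',ray(T,(276,170),.19),'shaker',ray(T,(329,177),.107))
big=cv2.resize(im[170:340,160:450],None,fx=2.7,fy=2.7,interpolation=cv2.INTER_CUBIC);cv2.imwrite('pics/c1.png',big)
E
```

```text
[ 0.5387 -0.0188  0.0586] [-2.5114 -0.6765  2.3363 -1.4096  2.7492  0.7678 -2.5498  0.8158]
[ 0.5418 -0.0161  0.0831] [ -5.2489   0.2417  -0.9095  -5.1589   2.4725  -3.5845  -2.2321   1.5425
   6.1954  -4.4697 -12.579    5.1304  -2.3778  -0.7805   2.0012  -7.2572]
L pivot [[0.5252 0.1832 0.197 ]]
0 [[0.5217 0.2253 0.2344]] [[179.951  263.3773]] [[322.5035 112.1665]]
0.3 [[0.5212 0.2305 0.2234]] [[178.6181 263.7095]] [[323.8225 114.2792]]
0.7 [[0.5212 0.231  0.2054]] [[180.5888 263.8419]] [[323.2961 119.6889]]
0.95 [[0.5215 0.2274 0.1933]] [[183.7654 263.7437]] [[321.713  124.1901]]
1.5 [[0.5229 0.2103 0.1684]] [[194.5479 263.1091]] [[315.5222 135.5112]]
2.05 [[0.525  0.1853 0.152 ]] [[207.7191 262.0903]] [[307.1895 146.1838]]
2.27 [[0.5259 0.1746 0.149 ]] [[212.8674 261.6371]] [[303.7569 149.6134]]
R pivot [[ 0.5584 -0.2155  0.197 ]]
0 [[ 0.5619 -0.2575  0.2344]] [[424.8067 239.6371]] [[135.0032 253.6597]]
0.3 [[ 0.5624 -0.2628  0.2234]] [[425.4586 239.7751]] [[134.0965 258.0293]]
0.7 [[ 0.5624 -0.2633  0.2054]] [[422.4745 240.3851]] [[136.3546 262.2457]]
0.95 [[ 0.5621 -0.2597  0.1933]] [[418.672 240.962]] [[139.5534 263.6866]]
1.5 [[ 0.5607 -0.2426  0.1684]] [[406.7287 242.5282]] [[149.9678 263.3495]]
2.05 [[ 0.5586 -0.2176  0.152 ]] [[392.9047 244.1261]] [[162.213  258.7241]]
2.27 [[ 0.5577 -0.2069  0.149 ]] [[387.6725 244.6796]] [[166.856  255.9853]]
tape [0.5384 0.0382 0.308 ] bottle [0.7178 0.035  0.19  ] shaker [ 0.7202 -0.0888  0.107 ]
```

View pics/c1.png

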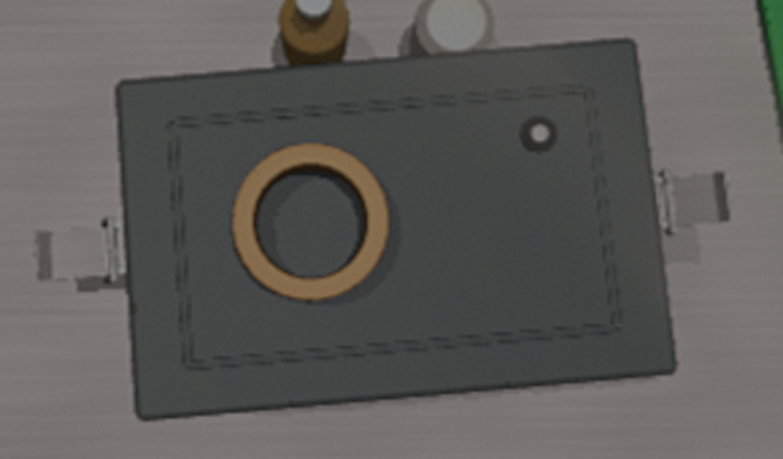

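```bash
cat >> h.py <<'E'
Q=np.array([.5387,-.0188,.0586])
def pad(sgn,th,d=.048,h=.0085,x=0):
    e=np.radians(40)-th
    return [x,sgn*(.2+d*np.cos(e)+h*np.sin(e)),.197+d*np.sin(e)+h*np.cos(e)]
E
python3 - <<'E'
from h import *
T=optics.camera_params('top');S=optics.camera_params('scene')
L=np.array([[.1205,.19,.26],[.1205,-.19,.26],[-.1205,-.19,.26],[-.1205,.19,.26]])
uv=np.array([[203.3,200.7],[394.8,184.8],[410,307.8],[211.9,324.8]])
r=least_squares(lambda q:(proj(T,C(q,L))-uv).ravel(),[.5,0,0]);q=r.x;print(q,r.fun)
q[2]=r.x[2]
for s in(1,-1):
    for th in(0,.3,.7,.95):
        print(s,th,'tip',*proj(T,C(q,pad(s,th,.066,.0145))),'pad',C(q,pad(s,th))[0],*proj(T,C(q,pad(s,th))),*proj(S,C(q,pad(s,th,.066,.0145))))
print(proj(S,C(q,L)))
# overlay
im=cv2.imread('pics/scene0.png')
for c,th in(((0,0,255),0.),((0,255,0),.7)):
  for s in(1,-1):
    P=[pad(s,th,d,h,x) for d,h,x in((0,0,-.018),(0,0,.018),(.066,.0085,.018),(.066,.0085,-.018))]
    cv2.polylines(im,[np.int32(proj(S,C(q,P))*8)],True,c,1,cv2.LINE_AA,3)
cv2.polylines(im,[np.int32(proj(S,C(q,L))*8)],True,(255,255,0),1,cv2.LINE_AA,3)
cv2.imwrite('pics/ov.png',cv2.resize(im[70:320,100:360],None,fx=2.3,fy=2.3,interpolation=cv2.INTER_CUBIC))
E
```

```text
[ 0.5377 -0.0188  0.0718] [-1.552  -1.5558  1.6182 -1.9201  2.4757  1.058  -2.5092  1.8617]
1 0 tip [169.991  264.7392] pad [0.5203 0.2228 0.2344] [181.2087 264.0508] [327.6829 102.8724]
1 0.3 tip [168.621  265.1018] pad [0.52   0.2281 0.2234] [179.8569 264.3437] [329.24   105.9784]
1 0.7 tip [172.1696 265.192 ] pad [0.5199 0.2285 0.2054] [181.8007 264.4597] [328.0682 113.7706]
1 0.95 tip [177.0669 265.0284] pad [0.5202 0.2249 0.1933] [184.9613 264.3724] [325.6012 120.1831]
-1 0 tip [438.5959 241.7551] pad [ 0.5551 -0.2605  0.2344] [426.4957 243.0598] [121.0159 254.1094]
-1 0.3 tip [438.9789 241.9656] pad [ 0.5555 -0.2657  0.2234] [427.1296 243.1814] [120.1595 259.8341]
-1 0.7 tip [433.9438 242.787 ] pad [ 0.5555 -0.2662  0.2054] [424.1062 243.7204] [124.0928 265.2256]
-1 0.95 tip [428.1225 243.5388] pad [ 0.5553 -0.2626  0.1933] [420.2733 244.2303] [129.0711 266.9714]
[[347.0937 151.9428]
 [193.3609 273.948 ]
 [115.2743 186.4353]
 [264.9858  85.4504]]
```

View pics/ov.png

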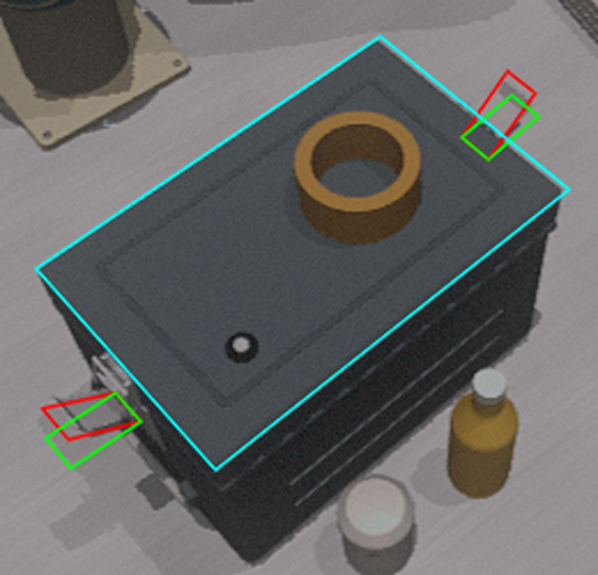

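The lid outline fits in both views: cyan in the scene overlay matches the lid edges. My lever normal had the wrong sign, though. I'll fix that and compute the move targets.

```bash
cat >> h.py <<'E'
from scipy.spatial.transform import Rotation as Ro
Q=np.array([.5377,-.0188,.0718])
def pad(sgn,th,d=.048,h=.0085,x=0):
    e=np.radians(40)-th
    return [x,sgn*(.2+d*np.cos(e)-h*np.sin(e)),.197+d*np.sin(e)+h*np.cos(e)]
def target(s,th,phi,d=.040,gap=0.):
    """TCP pose: tip-face centre over lever point d, tool tilted phi deg from vertical, body outward"""
    e=np.radians(40)-th;f=np.radians(phi)
    P=pad(s,th,d,.0085+gap+.011*abs(np.sin(-e-f)))
    dirl=np.array([0,-s*np.sin(f),-np.cos(f)])
    tcp=C(Q,np.array(P)-ctrl.finger_overhang*dirl)[0]
    yaw=Ro.from_euler('z',Q[2]);x=yaw.apply(dirl);y=yaw.apply([1,0,0])
    Ra=np.c_[x,y,np.cross(x,y)];Rb=np.c_[x,-y,np.cross(x,-y)]
    return tcp,Ro.from_matrix(Ra),Ro.from_matrix(Rb)
def cur():
    o=sensors.observe();w=o['tool_rot'];return o,np.array(o['tool_pos']),Ro.from_quat([*w[1:],w[0]])
def delta(s,th,phi,base=None,**k):
    o,p,R=cur()
    if base is not None:p,R=base
    t,a,b=target(s,th,phi,**k)
    v=min([(T*R.inv()).as_rotvec() for T in(a,b)],key=np.linalg.norm)
    return t,(t-p)/.04,np.degrees(v)/8
E
python3 - <<'E'
from h import *
T=optics.camera_params('top');S=optics.camera_params('scene')
o,p,R=cur();print(R.as_matrix())
for s in(1,-1):
    for th in(0,.3,.7,.95):
        print(s,th,'tip',*proj(T,C(Q,pad(s,th,.066,.0145))),*proj(S,C(Q,pad(s,th,.066,.0145))),C(Q,pad(s,th))[0])
print(*delta(1,0,15,gap=.08))
W=optics.camera_params('wrist');print((R.inv().as_matrix()@(-W['R'].T@W['t']-p)),W['R']@R.as_matrix(),W['mtx'])
im=cv2.imread('pics/scene0.png')
a=cv2.resize(im[85:145,290:360],None,fx=6,fy=6,interpolation=cv2.INTER_CUBIC);b=cv2.resize(im[225:285,110:170],None,fx=6,fy=6,interpolation=cv2.INTER_CUBIC)
cv2.imwrite('pics/lev.png',np.hstack([a,b]))
E
```

```text
[[-0.0011  0.4393  0.8983]
 [-0.0018  0.8983 -0.4393]
 [-1.     -0.0021 -0.0002]]
1 0 tip [179.6817 263.9219] [321.4678 107.409 ] [0.5211 0.2119 0.2344]
1 0.3 tip [174.3506 264.623 ] [325.5613 108.6741] [0.5204 0.2215 0.2234]
1 0.7 tip [172.1204 265.2073] [328.0931 113.741 ] [0.5199 0.2286 0.2054]
1 0.95 tip [173.5311 265.3419] [327.9    118.4552] [0.5199 0.2292 0.1933]
-1 0 tip [429.0214 242.592 ] [129.8451 247.6278] [ 0.5543 -0.2495  0.2344]
-1 0.3 tip [433.3027 242.4688] [125.4448 255.9242] [ 0.555  -0.2591  0.2234]
-1 0.7 tip [433.9501 242.8035] [124.0786 265.2156] [ 0.5555 -0.2662  0.2054]
-1 0.95 tip [431.5595 243.2613] [125.8316 269.3706] [ 0.5555 -0.2668  0.1933]
[0.5254 0.1516 0.308 ] [  6.2816 -10.2322   1.6698] [-1.6193 -1.112  -7.4321]
[-0.1315  0.001  -0.0841] [[-0.0005  1.      0.0005]
 [-0.3224 -0.0006  0.9466]
 [ 0.9466  0.0003  0.3224]] [[341.3721   0.     279.9697]
 [  0.     341.3721 212.9209]
 [  0.       0.       1.    ]]
```

View pics/lev.png

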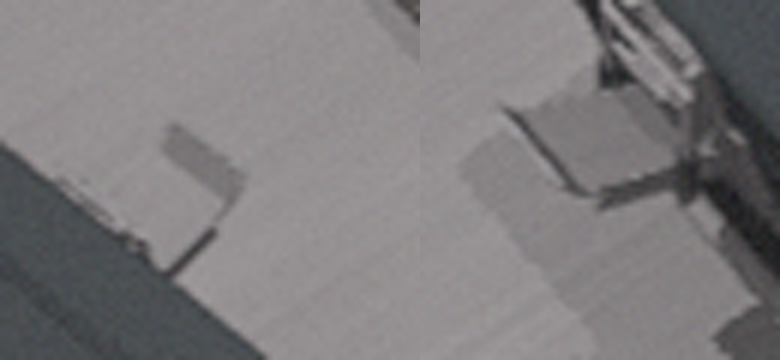

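The levers read about 0.3 for the left and 0.05 for the right, and both views agree. Next I'll work out the waypoints for the left catch.

```bash
python3 - <<'E'
from h import *
t,d,r=delta(1,.3,25,d=.044);print('above(+50mm):',t,d+[0,0,1.25],r)
for th,phi in((.3,25),(.6,25),(.9,25),(.95,45),(1.2,45),(1.5,50),(1.8,55),(2.05,55),(2.25,55)):
    t2,_,_=delta(1,th,phi,d=.042);print(th,phi,t2,(t2-t)/.04)
print(Q[2])
E
```

```text
above(+50mm): [0.5206 0.2193 0.2394] [ 6.1598 -8.538   1.2033] [-2.7026 -1.8433 -7.3516]
0.3 25 [0.5207 0.2175 0.2386] [ 0.0033 -0.046  -0.0194]
0.6 25 [0.5201 0.2256 0.2251] [-0.0113  0.1574 -0.3564]
0.9 25 [0.5199 0.2286 0.2094] [-0.0166  0.2309 -0.7499]
0.95 45 [0.5196 0.2325 0.208 ] [-0.0237  0.3295 -0.7854]
1.2 45 [0.5198 0.2307 0.1947] [-0.0205  0.2847 -1.1163]
1.5 50 [0.5202 0.2249 0.1803] [-0.0099  0.1383 -1.4759]
1.8 55 [0.5207 0.2176 0.1704] [ 0.0032 -0.0446 -1.7247]
2.05 55 [0.5212 0.2111 0.1651] [ 0.0147 -0.205  -1.8576]
2.25 55 [0.5216 0.2051 0.1616] [ 0.0257 -0.3569 -1.9446]
0.0718
```

```bash
python3 -m pendant '[0.8,-1.1,0.5,-0.4,-0.3,-1.2, 1.6,-2.2,1,-0.9,-0.6,-2.4, 2.4,-3.3,1.5,-1.3,-0.9,-3.6, 3.2,-4.4,1.7,-1.8,-1.2,-4.9, 4,-5.5,1.7,-2.2,-1.5,-6.1]' 0 40
python3 - <<'E'
from h import *
t,d,r=delta(1,.3,25,d=.044);print(d+[0,0,1.25],r)
E
```

```text
time: 0.72
tool_pos: [0.4356, 0.3404, 0.3111]
tool_rot: [0.644, 0.34, 0.457, -0.511]
ft_force: [-0.2, 0.2, -1.2]
opening: 0.0003
[ 2.1247 -3.0267 -0.5431] [-0.5159 -0.294  -1.2605]
```

```bash
python3 -m pendant '[0.8,-1,0,-0.3,-0.15,-0.6, 1.5,-2,-0.1,-0.5,-0.3,-1.26, 2.12,-3,-0.2,-0.5,-0.3,-1.26, 2.12,-3.03,-0.54,-0.5,-0.3,-1.26, 2.12,-3.03,-0.54,-0.5,-0.3,-1.26]'
python3 - <<'E'
from h import *
t,d,r=delta(1,.3,25,d=.044);print(d,r)
im=optics.camera('wrist')
W=optics.camera_params('wrist')
for th in (.3,):
  for P in (pad(1,th,.066,.0145,-.018),pad(1,th,.066,.0145,.018),pad(1,th)): print(proj(W,C(Q,P)))
cv2.imwrite('pics/w1.png',im[:,:,::-1])
E
```

```text
time: 1.35
tool_pos: [0.5182, 0.2199, 0.2869]
tool_rot: [0.617, 0.364, 0.396, -0.574]
ft_force: [-0.8, 0.0, 1.2]
opening: 0.0001
[ 0.0592 -0.0132 -1.1891] [-0.0167 -0.0391 -0.0318]
[[250.836  194.9996]]
[[319.4109 195.4672]]
[[284.606  199.8331]]
```

View pics/w1.png

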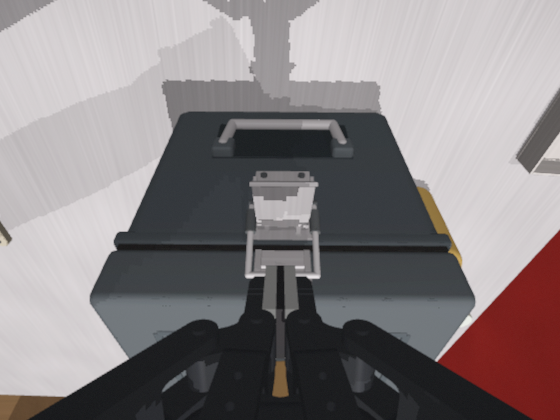

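The wrist view shows the left lever lip edge at row 184, columns 250 to 318. It's centred under the fingers as predicted and maybe slightly further open. Pushing down now.

```bash
python3 -m pendant '[0.05,0,-0.5,0,0,0, 0.05,0,-1.0,0,0,0, 0.05,0.1,-1.35,0,0,0, 0.04,0.18,-1.65,0,0,0, 0.04,0.25,-1.9,0,0,0]'
python3 - <<'E'
from h import *
for a in((.95,25),(1.0,45),(1.2,45),(1.5,50),(1.8,55),(2.05,55),(2.25,55)):
    t,d,r=delta(1,*a,d=.042);print(a,d,r)
E
```

```text
time: 2.02
tool_pos: [0.5209, 0.2309, 0.2125]
tool_rot: [0.618, 0.365, 0.396, -0.572]
ft_force: [0.1, -0.6, 0.2]
opening: 0.0
(0.95, 25) [-0.0241 -0.0605 -0.1441] [-0.022  -0.0113 -0.0431]
(1.0, 45) [-0.0313  0.0388 -0.1791] [-2.515  -0.1981 -0.041 ]
(1.2, 45) [-0.0281 -0.005  -0.4433] [-2.515  -0.1981 -0.041 ]
(1.5, 50) [-0.0176 -0.1514 -0.8029] [-3.1383 -0.2447 -0.0403]
(1.8, 55) [-0.0044 -0.3343 -1.0517] [-3.7615 -0.2914 -0.0396]
(2.05, 55) [ 0.0071 -0.4947 -1.1846] [-3.7615 -0.2914 -0.0396]
(2.25, 55) [ 0.018  -0.6466 -1.2715] [-3.7615 -0.2914 -0.0396]
```

```bash
python3 -m pendant '[-0.02,0.05,-0.1,-1.2,-0.1,0, -0.03,0.05,-0.2,-2.4,-0.2,0, -0.03,0,-0.45,-2.6,-0.2,0, -0.02,-0.05,-0.65,-2.9,-0.22,0, -0.02,-0.14,-0.8,-3.1,-0.24,0]'
python3 - <<'E'
from h import *
print(sensors.observe()['moment'])
for a in((1.5,50),(1.8,55),(2.05,55),(2.3,55)):
    t,d,r=delta(1,*a,d=.042);print(a,d,r)
E
```

```text
time: 2.65
tool_pos: [0.5204, 0.2262, 0.1805]
tool_rot: [0.688, 0.236, 0.254, -0.638]
ft_force: [-1.4, 8.8, 2.0]
opening: -0.0002
[ 1.5972  0.2625 -0.1916]
(1.5, 50) [-0.0058 -0.0345 -0.004 ] [-0.073  -0.001  -0.0241]
(1.8, 55) [ 0.0073 -0.2174 -0.2528] [-0.6963 -0.0469 -0.0242]
(2.05, 55) [ 0.0189 -0.3778 -0.3857] [-0.6963 -0.0469 -0.0242]
(2.3, 55) [ 0.0328 -0.5709 -0.491 ] [-0.6963 -0.0469 -0.0242]
```

```bash
python3 -m pendant '[0,-0.12,-0.14,-0.4,0,0, 0.01,-0.22,-0.25,-0.7,-0.05,0, 0.02,-0.34,-0.36,-0.7,-0.05,0, 0.03,-0.48,-0.44,-0.7,-0.05,0, 0.03,-0.58,-0.49,-0.7,-0.05,0]'
python3 - <<'E'
from h import *
im=optics.camera('wrist');cv2.imwrite('pics/w2.png',im[:,:,::-1])
W=optics.camera_params('wrist')
for th in(1.5,2.05,2.27):print(th,proj(W,C(Q,[pad(1,th,.066,.0145,-.018),pad(1,th,.066,.0145,.018)])))
E
```

```text
time: 3.28
tool_pos: [0.5216, 0.2022, 0.1621]
tool_rot: [0.699, 0.204, 0.22, -0.649]
ft_force: [-6.8, 22.7, 11.6]
opening: -0.0002
1.5 [[230.5912 283.1771]
 [332.7777 283.2219]]
2.05 [[241.1732 234.0296]
 [321.1574 234.0929]]
2.27 [[244.5151 230.8688]
 [317.4623 230.9282]]
```

View pics/w2.png

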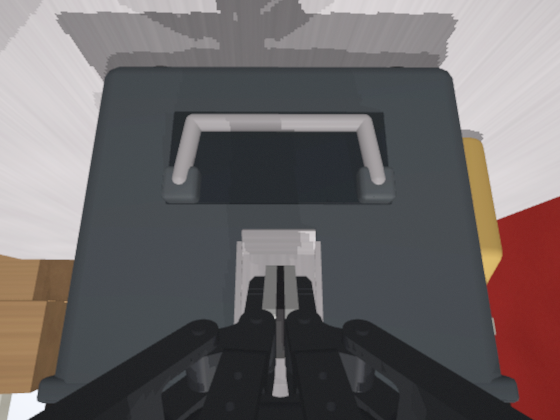

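The lever lip sits at row 230, which matches the prediction for 2.27, so the left catch is locked against its stop (22 N). I'll retreat, then cross over high.

```bash
python3 -m pendant '[0,0.7,0.1,0,0,0, 0,1.6,0.5,0,0,0, 0,1.8,1.8,1,0,0, 0,1.8,3.3,2.3,0.1,0, 0,1.8,4.8,3.6,0.2,0]'
python3 -m pendant '[0,0,1.2,1.2,0.1,0, 0,-1.3,1.4,2.4,0.2,0, 0.2,-2.8,1.4,3.6,0.3,0, 0.4,-4.3,1.4,4.8,0.4,0, 0.6,-5.8,1.4,5.5,0.4,0]'
python3 - <<'E'
from h import *
t,d,r=delta(-1,.05,25,d=.044);print(t,d+[0,0,1.25],r)
im=optics.camera('wrist');cv2.imwrite('pics/w3.png',im[:,:,::-1])
E
```

```text
time: 3.95
tool_pos: [0.5214, 0.2733, 0.355]
tool_rot: [0.624, 0.363, 0.385, -0.575]
ft_force: [1.1, 0.3, -0.1]
opening: 0.0001
time: 4.58
tool_pos: [0.5445, 0.0383, 0.41]
tool_rot: [0.433, 0.555, 0.588, -0.4]
ft_force: [1.2, -0.1, -0.5]
opening: 0.0002
[ 0.5541 -0.2469  0.2481] [ 0.2409 -7.13   -2.7975] [0.8893 0.136  0.0489]
```

```bash
python3 -m pendant '[0.05,-1.5,0,0.4,0.05,0, 0.1,-3,0,0.9,0.1,0, 0.15,-4.5,0,0.9,0.1,0, 0.2,-6,0,0.9,0.1,0, 0.24,-7.2,-0.5,0.9,0.14,0.05]'
python3 -m pendant '[0,0,-0.8,0,0,0, 0,0,-1.6,0,0,0, 0,0,-2.2,0,0,0, 0,0,-2.2,0,0,0, 0,0,-2.2,0,0,0]'
python3 - <<'E'
from h import *
for a in ((.05,25),(.5,25),(.95,25)):
  t,d,r=delta(-1,*a,d=.044);print(t,d,r)
im=optics.camera('wrist');cv2.imwrite('pics/w4.png',im[:,:,::-1])
W=optics.camera_params('wrist')
for th in(0,.3,.6):print(th,proj(W,C(Q,[pad(-1,th,.066,.0145,-.018),pad(-1,th,.066,.0145,.018)])))
E
```

```text
time: 5.25
tool_pos: [0.5545, -0.2496, 0.3902]
tool_rot: [0.394, 0.573, 0.617, -0.367]
ft_force: [-0.3, -0.3, -0.3]
opening: 0.0002
time: 5.88
tool_pos: [0.5549, -0.2467, 0.3022]
tool_rot: [0.394, 0.573, 0.618, -0.367]
ft_force: [0.3, 0.2, 0.1]
opening: 0.0003
[ 0.5541 -0.2469  0.2481] [-0.0194 -0.0066 -1.354 ] [ 0.016  -0.0175 -0.0194]
[ 0.5553 -0.263   0.2304] [ 0.0094 -0.4083 -1.7966] [ 0.016  -0.0175 -0.0194]
[ 0.5556 -0.268   0.2062] [ 0.0185 -0.5342 -2.4008] [ 0.016  -0.0175 -0.0194]
0 [[248.2627 306.8876]
 [309.2033 307.056 ]]
0.3 [[250.1879 325.7179]
 [307.43   325.884 ]]
0.6 [[252.4033 333.484 ]
 [305.4437 333.641 ]]
```

View pics/w4.png

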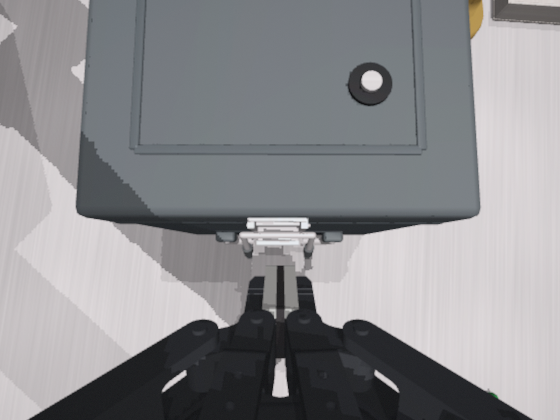

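The right hook and loop are at (278,230), in line with the fingertips; the lever itself is behind them. I'll use the same push here.

```bash
python3 -m pendant '[0,0,-0.6,0,0,0, 0,-0.05,-1.2,0,0,0, 0,-0.2,-1.55,0,0,0, 0.01,-0.38,-1.85,0,0,0, 0.02,-0.5,-2.15,0,0,0]'
python3 - <<'E'
from h import *
for a in((.95,25),(1.0,45),(1.2,45),(1.5,50),(1.8,55),(2.05,55),(2.25,55)):
    t,d,r=delta(-1,*a,d=.042);print(a,d,r)
E
```

```text
time: 6.55
tool_pos: [0.5562, -0.2674, 0.2152]
tool_rot: [0.394, 0.573, 0.618, -0.367]
ft_force: [0.7, 0.3, 1.2]
opening: -0.0001
(0.95, 25) [-0.018   0.0318 -0.2136] [ 0.0165 -0.0144 -0.0192]
(1.0, 45) [-0.0108 -0.0675 -0.2486] [ 2.5098  0.1685 -0.0217]
(1.2, 45) [-0.014  -0.0237 -0.5127] [ 2.5098  0.1685 -0.0217]
(1.5, 50) [-0.0245  0.1227 -0.8724] [ 3.1331  0.2142 -0.0223]
(1.8, 55) [-0.0377  0.3056 -1.1211] [ 3.7564  0.26   -0.0229]
(2.05, 55) [-0.0492  0.466  -1.2541] [ 3.7564  0.26   -0.0229]
(2.25, 55) [-0.0601  0.6179 -1.341 ] [ 3.7564  0.26   -0.0229]
```

```bash
python3 -m pendant '[-0.01,-0.05,-0.2,1.2,0.1,0, -0.01,-0.06,-0.28,2.4,0.17,0, -0.01,-0.03,-0.52,2.6,0.17,0, -0.02,0.03,-0.72,2.9,0.2,0, -0.02,0.12,-0.87,3.1,0.2,0]'
python3 - <<'E'
from h import *
for a in((1.5,50),(1.8,55),(2.05,55),(2.3,55)):
    t,d,r=delta(-1,*a,d=.042);print(a,d,r)
E
```

```text
time: 7.18
tool_pos: [0.5548, -0.264, 0.1802]
tool_rot: [0.255, 0.637, 0.688, -0.235]
ft_force: [-1.9, -9.0, 2.4]
opening: -0.0001
(1.5, 50) [0.0109 0.0377 0.0044] [ 0.0736  0.0241 -0.0382]
(1.8, 55) [-0.0023  0.2207 -0.2443] [ 0.6968  0.0706 -0.0373]
(2.05, 55) [-0.0138  0.381  -0.3773] [ 0.6968  0.0706 -0.0373]
(2.3, 55) [-0.0277  0.5742 -0.4825] [ 0.6968  0.0706 -0.0373]
```

```bash
python3 -m pendant '[0,0.12,-0.14,0.4,0,0, 0,0.22,-0.25,0.7,0.07,0, -0.01,0.34,-0.36,0.7,0.07,0, -0.02,0.48,-0.44,0.7,0.07,0, -0.02,0.58,-0.49,0.7,0.07,0]'
python3 -m pendant '[0,-0.7,0.1,0,0,0, 0,-1.6,0.3,0,0,0, 0,-2.6,0.6,0,0,0, 0,-2.8,0.6,0,0,0, 0,-2.8,0.6,0,0,0]'
python3 - <<'E'
from h import *
im=optics.camera('wrist');cv2.imwrite('pics/w5.png',im[:,:,::-1])
W=optics.camera_params('wrist')
for th in(.95,2.05,2.27):print(th,proj(W,C(Q,[pad(-1,th,.066,.0145,-.018),pad(-1,th,.066,.0145,.018)])))
E
```

```text
time: 7.8
tool_pos: [0.5544, -0.2394, 0.162]
tool_rot: [0.22, 0.649, 0.7, -0.203]
ft_force: [-3.0, -19.0, 11.3]
opening: -0.0005
time: 8.43
tool_pos: [0.5543, -0.3501, 0.1844]
tool_rot: [0.218, 0.649, 0.7, -0.203]
ft_force: [0.8, 0.0, -0.2]
opening: -0.0003
0.95 [[260.2521 175.7574]
 [328.4515 175.8445]]
2.05 [[266.1487 191.3807]
 [315.1621 191.4518]]
2.27 [[266.8673 181.4088]
 [313.6078 181.4714]]
```

View pics/w5.png

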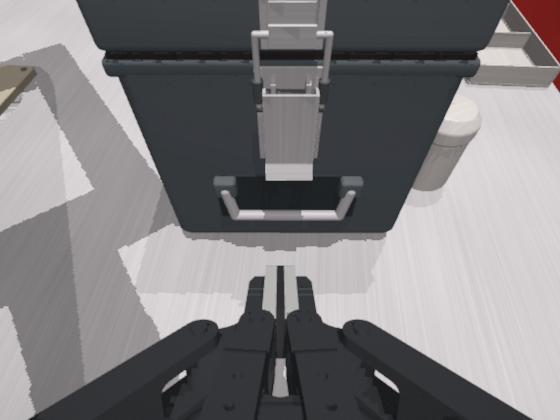

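The right lever hangs down with its lip edge at row 181, columns 266 to 313, matching the prediction for 2.27. Last step is an overall check.

```bash
python3 - <<'E'
from h import *
a=[]
for n in('top','scene'):
    im=optics.camera(n)[:,:,::-1].copy();o=cv2.imread(f'pics/{n}0.png')
    a.append(im[150:340,150:450] if n=='top' else im[70:320,100:400]); 
    d=cv2.absdiff(im,o).max(2);
    if n=='top':
        for k,(u,v,w) in dict(tape=(275,252,35),bottle=(276,178,16),shaker=(329,177,14)).items():
            A,B=[cv2.cvtColor(i,cv2.COLOR_BGR2GRAY)[v-w:v+w,u-w:u+w].astype(np.float32) for i in(o,im)];print(k,cv2.phaseCorrelate(A,B))
cv2.imwrite('pics/fin.png',np.vstack([cv2.resize(x,None,fx=1.35,fy=1.35) for x in a]))
E
```

```text
tape ((0.053909764495536194, -0.010833586749171786), 0.9643811877862907)
bottle ((0.07945327200616603, 0.03809473775336514), 0.9944781151134521)
shaker ((-0.03518484345355333, -0.02082871813327536), 0.9978113513522678)
```

View pics/fin.png

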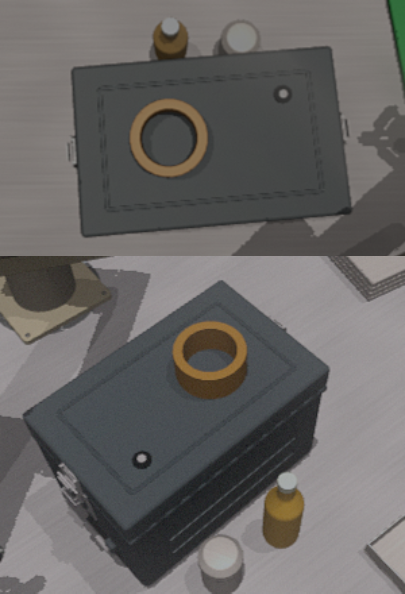

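Neither lever sticks out any more in either view. The lid, tape roll, bottle and shaker haven't moved, and the gripper is clear, so I'm handing in.

```bash
python3 -c "
from bench import ctrl,sensors
print(sensors.observe()['ft_force'],ctrl.job_done())"
```

```text
the job is handed in; nothing more can be done
[ 0.34470802  0.20935886 -0.33530488] None
```

Both catches are locked, and I handed the job in at about 8.6 s on the robot's clock. I pushed each lever over and down with closed fingertips, left first, then right, tilting the tool as the lever turned.

- **Catches:** the wrist pictures put both lever lips where a locked lever (2.27) should be. The left picture was taken with the finger still pressing. I checked it again after letting go only in the overall views, where neither lever sticks out any more.
- **Other objects:** the tape roll, bottle and shaker shifted less than 0.1 pixel in the top view. The lid looks seated, judged by eye.
- **Forces:** the highest wrist force I read was about 26 N, at the left catch's stop. At hand-in it was near zero, with the gripper clear.
- **Disagreements:** the left lever looked slightly more open in the wrist view than in the overall cameras, which didn't affect the push. An early sign error in my lever model was fixed before any move, and no check failed.

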